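# Stroke the spring contacts of a module test nest

### The arm

A 6-joint arm with a two-finger parallel gripper is mounted at the origin on the work surface. World frame = base frame: x ahead of the robot, y to its left, z up, the work surface at z = 0. Lengths are in m, angles in degrees, forces in N, time in s.
With the tool pointing down it reaches from about 0.375 to 0.9 m from the base axis. Payload 3.1 kg.
Tool frame: the origin (TCP) lies between the finger pads, 19 mm behind the fingertips; this is the grasp point; z points along the fingers, y is the line along which they close (so a half turn about z gives the same grasp; the last joint's range is limited). The gripper opens to 87 mm and grips with 3 to 60 N. Pads are 19 mm wide; open, the fingers measure 117 mm over their backs; the gripper's body (75 mm by 190 mm) begins 51 mm behind the grasp point.
Start: joints at [-80.357, 30.224, 82.088, -0, 67.689, -10.227], TCP at [0.212, -0.588, 0.241] pointing down, gripper open.
Joint ranges: [-176.69, 176.69], [-43.24, 126.21], [12.49, 139.97], [-82, 262], [0, 151.66], [-163.58, 163.58]. Speed limits (degrees/s): [159.86, 159.86, 180, 180, 180, 180].

### API

Orientations are given as a 3x3 rotation matrix whose columns are the frame's x, y, z axes.
In Python, from rig import bot, capture, camera_model gives the robot as it stands.
- The arm moves only by the tool apply_moves, never from a script. Its argument "plan" is text: rows parted by semicolons, each of 6 numbers parted by spaces: the shift along the tool's x, y, z in units of 0.05 m (1.0 is 0.05 m), then the turn, a rotation vector about the tool's x, y, z in units of 360 degrees (1.0 is 360 degrees). In form: dx dy dz ax ay az; .... A call has 1 to 10 rows; each row shifts and turns the commanded pose from where the row before left it, along the tool's axes as they then stand; what a row does not reach is not made up. A row lasts 1/12 s, in which the tool goes at most 41.7 mm and 7.16 degrees, less where a joint would pass 70% of its speed; a pose out of reach is approached as far as the arm can. A call with a number of a shift or a turn outside -1 to 1 is refused whole. A call with a gripper value outside its range is refused whole. "gripper" is the gripper command: -1 is shut, 1 is fully open, values between are in proportion, set as the call begins (left out, the last holds). The fingers move at their own pace and stop on an object; the grip force is fixed at half the most. Time passes only in rows, so rows that do not move let the fingers close. It gives the time, the measured TCP pose, the force, the opening and the grip force at its end, in the units of the state.
- bot.read_state(): the state, without advancing time (a new reading comes with each control period).
- capture(name): name is "side" or "top"; returns the picture (384x512x3 uint8, red, green, blue); there is no depth.
- camera_model(name): a dict with "vertical_fov" (degrees; the focal length in pixels is half the picture's height over the tangent of half this angle, whatever the lens; pixels are square), "cx", "cy" (the principal point, pixels), "position" and "rotation" of the camera in the world. Camera axes: x right, y down, z forward; pixel columns grow to the right and rows downward; lengths in m; the calibration is good to about 2 mm. A picture is of the moment at which its call begins. camera_model takes no time and is no camera call.
- bot.hand_in(): hands the job in; it is judged then, once.
The state is a dict: "time_s": time; "joint_positions": joint angles; "qvel": joint speeds; "tau": joint torques, N m; "position": TCP position; "tcp_rot": TCP orientation; "force": force on the tool from outside, world axes, zero at the start; "moment": the same for the moment, N m; "opening": opening from 0.0 (shut) to 1.0 (fully open); "grasp_force": force on a finger pad.
Only numpy, scipy, OpenCV 4.12 (cv2) and the standard library are available. Lean on these libraries where they do the work, as an engineer would, in place of code of your own. Each camera call takes 0.05 s, during which the arm holds its last target. There are 200 camera calls.

### The job

Before the next battery module is set in the test nest, check that its five spring contacts move freely: with the gripper shut, run the fingertips lightly along the row of brass contact heads, beginning at the end with the round cable socket and ending at the other, so that each head in turn dips a few millimetres and springs back. Keep the fingertips down along the row instead of lifting away between heads, push no head all the way to its stop and pull none up, and leave everything else on the nest and the bench where it is.

Things in the scene. Friction and masses are not known exactly. Their poses are not given: they have to be found in the camera images.
- nest: Module test nest, screwed down: aluminium base plate 12 mm thick, x -75 to 75, y -115 to 150 mm; on it a black contact bar 40 mm wide (x), 186 mm long, top at z = 40 mm. On the bar, in line at x = 0, stand five brass contact heads: y = 72 (head 1), 36, 0, -36, -72 mm (head 5). Origin: plate's underside, below head 3. y runs along the row from head 5 to head 1; z up
- socket (a point): Top centre of the grey block (44 x 28 mm, 48 mm high) that carries the round cable socket, at the nest's y = 130 mm: it stands beyond head 1 and marks the end to begin at. The socket itself reaches y = 153 mm
- rest (a point): Top centre of one of the four corner rests (x = +-52, y = +-88 mm in the nest): white blocks 30 x 30 mm, top 60 mm above the bench, with aluminium guides 6 mm thick on their two outer sides, up to 80 mm
- head1_top (a point): Top of the round dome (radius 7 mm) of contact head 1 (next to the socket); 66 mm above the bench when up; moves down with the head
- head2_top (a point): Top of the round dome (radius 7 mm) of contact head 2; 66 mm above the bench when up; moves down with the head
- head3_top (a point): Top of the round dome (radius 7 mm) of contact head 3; 66 mm above the bench when up; moves down with the head
- head4_top (a point): Top of the round dome (radius 7 mm) of contact head 4; 66 mm above the bench when up; moves down with the head
- head5_top (a point): Top of the round dome (radius 7 mm) of contact head 5 (far end); 66 mm above the bench when up; moves down with the head
- head1 (a joint): How far contact head 1 is pushed down (m): 0 up, 0.008 on its stop; springs back by itself. Spring 1.5 N per mm, no preload: a dip of 2 to 4 mm takes 3 to 6 N. The dome is slippery: shut fingertips sliding level along the row 2 to 3 mm below the tops ride over it and press it down. Over 1 mm counts as a dip, over 7.5 mm as on its stop
- head2 (a joint): How far contact head 2 is pushed down (m): 0 up, 0.008 on its stop; springs back by itself. Spring 1.5 N per mm, no preload: a dip of 2 to 4 mm takes 3 to 6 N. The dome is slippery: shut fingertips sliding level along the row 2 to 3 mm below the tops ride over it and press it down. Over 1 mm counts as a dip, over 7.5 mm as on its stop
- head3 (a joint): How far contact head 3 is pushed down (m): 0 up, 0.008 on its stop; springs back by itself. Spring 1.5 N per mm, no preload: a dip of 2 to 4 mm takes 3 to 6 N. The dome is slippery: shut fingertips sliding level along the row 2 to 3 mm below the tops ride over it and press it down. Over 1 mm counts as a dip, over 7.5 mm as on its stop
- head4 (a joint): How far contact head 4 is pushed down (m): 0 up, 0.008 on its stop; springs back by itself. Spring 1.5 N per mm, no preload: a dip of 2 to 4 mm takes 3 to 6 N. The dome is slippery: shut fingertips sliding level along the row 2 to 3 mm below the tops ride over it and press it down. Over 1 mm counts as a dip, over 7.5 mm as on its stop
- head5 (a joint): How far contact head 5 is pushed down (m): 0 up, 0.008 on its stop; springs back by itself. Spring 1.5 N per mm, no preload: a dip of 2 to 4 mm takes 3 to 6 N. The dome is slippery: shut fingertips sliding level along the row 2 to 3 mm below the tops ride over it and press it down. Over 1 mm counts as a dip, over 7.5 mm as on its stop
- spare_contact: Loose spare brass contact, 18 mm flange, 29 mm high, standing on the nest's base plate beside the bar (x about +45 mm of the nest). Origin: centre of its underside. Leave alone
- thumb_nut: Loose round steel thumb nut, 22 mm in diameter, 12 mm high, lying on the base plate on the other side of the bar (x about -45 mm). Origin: centre of its underside. Leave alone
- cell_a: Loose blue battery cell standing on the bench, 32 mm in diameter, 70 mm high. Origin: centre of its underside. Leave alone
- cell_b: The same as cell_a, another one. Leave alone
- paste_tin: Loose flat tin of solder paste, 66 mm in diameter, 20 mm high. Origin: centre of its underside. Leave alone
- pliers: Loose combination pliers, 180 mm long, lying flat, 16 mm high, black and green grips. Origin: on the bench below their middle; jaws to +x. Leave alone
- screwdriver: Loose screwdriver, 190 mm long, lying on the bench at the robot's right; origin under its middle part, tip to +x. Leave alone

How it is judged:
By the outcome, as a careful person would: the job done as asked, in the order asked, and still so for the second after the job is handed in, with the robot touching nothing.
It also fails if it takes over 38 s, if anything falls off the work surface, if the arm or the gripper's body presses on something with over 40 N, if the wrist force passes 120 N, or if a joint passes its speed limit or range.

## Working session

There is one attempt and no reset: what is moved stays moved. The work goes in short steps, Python scripts to look and compute and a tool call to move; the robot and the scene stay as the last step left them, time stands still between calls to the robot, and variables do not carry over. Pictures are saved under pics/ and viewed, at most 10 in all, crops included, and the job is handed in when it is done.

Besides the shell and the picture viewer there is one more tool, called as a command line: name --argument value ..., lists and objects as JSON in quotes. apply_moves: Moves the arm, as the interface text tells. Its arguments: {"type":"object","properties":{"plan":{"type":"string"},"gripper":{"type":"number"}},"required":["plan"]}

```bash
mkdir -p pics
python3 - <<'E'
from rig import bot,capture,camera_model
import cv2
for n in("top","side"):
    cv2.imwrite(f"pics/{n}0.png",cv2.cvtColor(capture(n),cv2.COLOR_RGB2BGR)); print(camera_model(n))
s=bot.read_state();print(s["time_s"],s["position"],s["tcp_rot"],s["force"])
E
```

```text
{'vertical_fov': 47.05919811671074, 'cx': 256.915853171184, 'cy': 192.46325793816158, 'position': array([0.34228839, 0.03006691, 1.55215625]), 'rotation': array([[-1.54860691e-02, -9.96564919e-01,  8.13544392e-02],
       [-9.99879940e-01,  1.54783607e-02, -7.25450170e-04],
       [-5.36275162e-04, -8.13559061e-02, -9.96684970e-01]])}
{'vertical_fov': 44.23499417502733, 'cx': 240.7255236930344, 'cy': 195.12769746618486, 'position': array([ 0.10715654, -0.87076034,  1.07535492]), 'rotation': array([[ 0.9241151 , -0.27598081,  0.26428369],
       [-0.38208027, -0.65816103,  0.64872083],
       [-0.00509328, -0.7004703 , -0.71366338]])}
0.1 [ 0.2123492  -0.58715824  0.24036151] [[ 9.40462228e-01  3.39898051e-01 -3.34876450e-04]
 [ 3.39898044e-01 -9.40460308e-01  1.93105593e-03]
 [ 3.41424137e-04 -1.92990901e-03 -9.99998079e-01]] [-0.05238382  0.38959789  0.4312784 ]
```

View pics/top0.png

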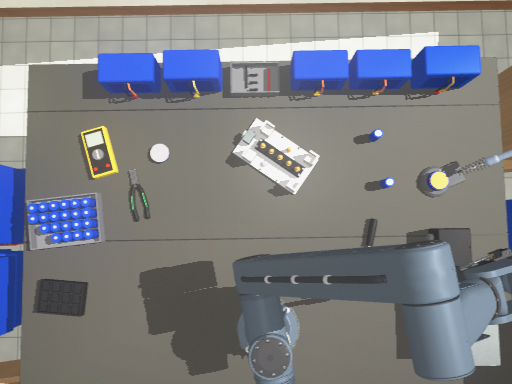

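View pics/side0.png

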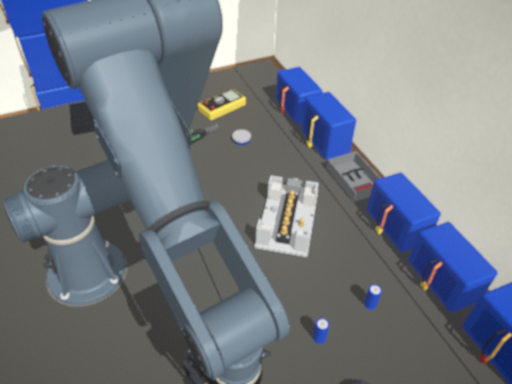

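The top view shows the nest at about (277,156), with brass heads running from (263,146) to (298,169) and the socket at upper left, about (252,130). The side view shows the nest at (288,215), with the socket at the top. Next I'll segment the brass.

```bash
cat > h.py <<'E'
import numpy as np,cv2
from rig import bot,capture,camera_model
def ray(n,u,v):
    m=camera_model(n);f=192/np.tan(np.radians(m["vertical_fov"]/2))
    return m["position"],m["rotation"]@np.array([(u-m["cx"])/f,(v-m["cy"])/f,1])
def onz(n,u,v,z):
    p,d=ray(n,u,v);return p+d*(z-p[2])/d[2]
def proj(n,P):
    m=camera_model(n);f=192/np.tan(np.radians(m["vertical_fov"]/2));c=m["rotation"].T@(np.array(P)-m["position"])
    return c[:2]/c[2]*f+[m["cx"],m["cy"]]
E
python3 - <<'E'
from h import *
box={"top":(225,110,100,90),"side":(245,165,85,100)}
out=[]
for n,(x,y,w,h) in box.items():
    im=cv2.imread(f"pics/{n}0.png")[y:y+h,x:x+w]
    hsv=cv2.cvtColor(im,cv2.COLOR_BGR2HSV)
    m=cv2.inRange(hsv,(10,90,90),(35,255,255))
    k,l,st,c=cv2.connectedComponentsWithStats(m)
    for i in range(1,k):
        if st[i,4]>3: print(n,(c[i]+[x,y]).round(1),st[i,4],st[i,2:4],onz(n,*(c[i]+[x,y]),0.062).round(4))
    out.append(cv2.resize(im,(400,400*h//w) ,interpolation=cv2.INTER_CUBIC)[:360])
    
a=[cv2.resize(cv2.imread(f"pics/{n}0.png")[y:y+h,x:x+w],(395,int(395*h/w)),interpolation=cv2.INTER_CUBIC) for n,(x,y,w,h) in box.items()]
H=max(i.shape[0] for i in a)
cv2.imwrite("pics/crop.png",np.hstack([cv2.copyMakeBorder(i,0,H-i.shape[0],0,0,0) for i in a]))
E
```

```text
top [262.5 145.1] 24 [6 5] [0.6262 0.0074 0.062 ]
top [271.  151.1] 20 [5 5] [ 0.605  -0.0212  0.062 ]
top [288.4 149.4] 13 [4 4] [ 0.61   -0.0808  0.062 ]
top [279.7 157. ] 23 [6 5] [ 0.584  -0.0505  0.062 ]
top [288.3 162.9] 24 [6 5] [ 0.5635 -0.0797  0.062 ]
top [297.  168.7] 22 [5 5] [ 0.5429 -0.1086  0.062 ]
side [287.5 213.1] 297 [15 44] [ 0.5793 -0.0694  0.062 ]
side [300.9 222.3] 22 [4 7] [ 0.5988 -0.1157  0.062 ]
```

View pics/crop.png

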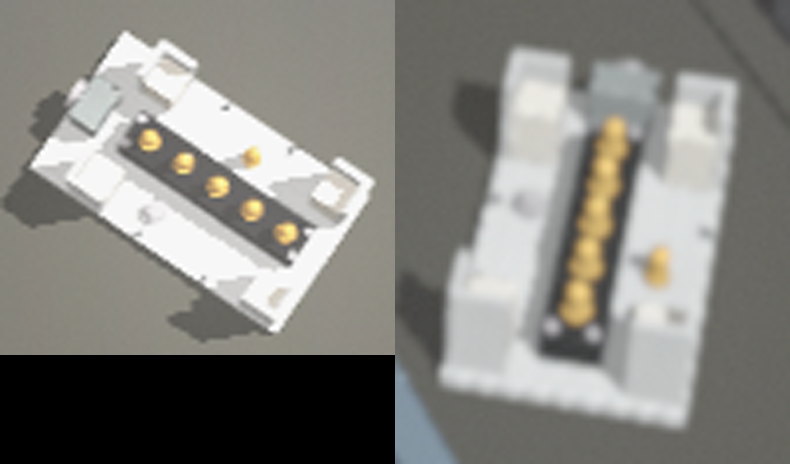

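The grey socket block lies at the upper-left end in the top view, so head 1 is at (262.5,145.1) and head 5 at (297,168.7). The side crop agrees. I'll cross-check the row line with both views.

Run:
```python
from h import *
T=[(262.5,145.1),(271,151.1),(279.7,157),(288.3,162.9),(297,168.7)]
P=np.array([onz("top",*t,0.061) for t in T])
print([proj("side",p).round(1) for p in P])
im=cv2.imread("pics/side0.png");m=cv2.inRange(cv2.cvtColor(im,cv2.COLOR_BGR2HSV),(10,90,90),(35,255,255))
for v in range(190,236):
    c=np.where(m[v,275:296])[0]+275
    if len(c):print(v,c[0],c[-1],end=' | ')
# light-grey nest outline in top view at plate height
t=cv2.imread("pics/top0.png")[110:200,225:325];w=cv2.inRange(cv2.cvtColor(t,cv2.COLOR_BGR2HSV),(0,0,165),(180,60,255))
w=cv2.morphologyEx(w,cv2.MORPH_CLOSE,np.ones((9,9)))
c=max(cv2.findContours(w,0,2)[0],key=cv2.contourArea);r=cv2.minAreaRect(c);b=cv2.boxPoints(r)+[225,110]
q=np.array([onz("top",*x,0.02) for x in b]);print("\n",q.round(4),q.mean(0))
for i in(0,1):
    d=q[i+1]-q[i];print(np.linalg.norm(d),np.degrees(np.arctan2(d[1],d[0])))
d=P[0]-P[4];print(P.round(4),np.degrees(np.arctan2(d[1],d[0])),np.linalg.norm(d))
```

```text
[array([290.1, 191.6]), array([288. , 199.8]), array([286.1, 208.5]), array([284.1, 217.4]), array([282.2, 226.6])]
191 291 293 | 192 290 293 | 193 290 293 | 194 289 294 | 195 288 294 | 196 288 294 | 197 288 294 | 198 288 294 | 199 288 293 | 200 287 293 | 201 287 293 | 202 287 293 | 203 287 293 | 204 286 293 | 205 286 293 | 206 286 292 | 207 286 292 | 208 286 291 | 209 285 291 | 210 285 291 | 211 285 291 | 212 284 291 | 213 284 291 | 214 284 291 | 215 285 290 | 216 284 290 | 217 284 289 | 218 283 289 | 219 283 289 | 220 283 289 | 221 282 289 | 222 282 289 | 223 283 289 | 224 283 289 | 225 282 287 | 226 282 287 | 227 281 287 | 228 281 287 | 229 281 287 | 230 281 287 | 231 280 287 | 232 280 287 | 233 281 287 | 234 282 285 | 
 [[ 0.615   0.1205  0.02  ]
 [ 0.7517  0.027   0.02  ]
 [ 0.5926 -0.1973  0.02  ]
 [ 0.4582 -0.103   0.02  ]] [ 0.60438555 -0.03818065  0.02      ]
0.16554411818684214 -34.36078948538996
0.27496379731952736 -125.33579710220286
[[ 0.6263  0.0074  0.061 ]
 [ 0.6051 -0.0214  0.061 ]
 [ 0.5843 -0.0507  0.061 ]
 [ 0.5635 -0.0796  0.061 ]
 [ 0.5431 -0.1089  0.061 ]] 54.39052032382868 0.14293782130903487
```

apply_moves --plan "0 0 0.4 0 0 -0.019;0.4 0.1 0 0 0 -0.019;0.6 0.1 0 0 0 -0.019;0.7 0 0 0 0 -0.019;0.8 0 0 0 0 -0.019;0.8 0 0 0 0 0;0.8 0 0 0 0 0;0.8 0 0 0 0 0;0.8 0 0 0 0 0;0.8 0 0 0 0 0" --gripper -1

```text
time_s: 0.93
position: [0.4321, -0.3549, 0.2209]
tcp_rot: [[0.587, 0.81, -0.001], [0.81, -0.587, 0.001], [0.0, -0.001, -1.0]]
force: [0.1, 0.7, 0.1]
opening: 0.328
grasp_force: 0.0
```

apply_moves --plan "0.8 -0.1 0 0 0 0;0.8 -0.1 0 0 0 0;0.8 -0.1 0 0 0 0;0.8 -0.1 0 0 0 0;0.8 -0.1 0 0 0 0;0.8 -0.1 0 0 0 0;0.8 -0.1 0 0 0 0;0.8 -0.1 0 0 0 0;0.8 -0.1 0 0 0 0;0 0 0 0 0 0"

```text
time_s: 1.77
position: [0.6089, -0.0323, 0.221]
tcp_rot: [[0.582, 0.813, 0.003], [0.813, -0.582, 0.003], [0.004, 0.0, -1.0]]
force: [-0.0, -0.3, -0.5]
opening: 0.005
grasp_force: 0.0
```

apply_moves --plan "0 0 0 0 0 0;0 0 0 0 0 0"

```text
time_s: 1.93
position: [0.6057, -0.0389, 0.2207]
tcp_rot: [[0.586, 0.81, -0.002], [0.81, -0.586, -0.0], [-0.001, -0.001, -1.0]]
force: [0.5, 0.2, -0.6]
opening: 0.006
grasp_force: 0.0
```

apply_moves --plan "0.5 -0.06 0 0 0 0;0.55 -0.06 0 0 0 0;0.5 -0.06 0 0 0 0;0 0 0.5 0 0 0;0 0 0.5 0 0 0;0 0 0.5 0 0 0;0 0 0.4 0 0 0;0 0 0.3 0 0 0;0 0 0 0 0 0;0 0 0 0 0 0"

```text
time_s: 2.77
position: [0.6435, 0.0273, 0.1104]
tcp_rot: [[0.589, 0.808, -0.003], [0.808, -0.589, 0.0], [-0.001, -0.002, -1.0]]
force: [0.3, 0.7, -0.3]
opening: 0.005
grasp_force: 0.0
```

Run:
```python
from h import *
a=[]
for n,(x,y,w,h) in {"top":(225,105,100,90),"side":(235,150,100,90)}.items():
    i=cv2.cvtColor(capture(n),cv2.COLOR_RGB2BGR)[y:y+h,x:x+w];a.append(cv2.resize(i,(395,356),interpolation=cv2.INTER_CUBIC))
cv2.imwrite("pics/c2.png",np.hstack(a))
s=bot.read_state();p=s["position"];print(p,s["force"]);t=p+.019*s["tcp_rot"][:,2]
q=proj("side",t);print(q,(q-[235,150])*3.95+[395,0])
```

```text
[0.64521522 0.02781248 0.11240562] [-1.029497   -0.45752715  0.83194143]
[293.38415856 177.87332433] [625.61742631 110.0996311 ]
```

View pics/c2.png

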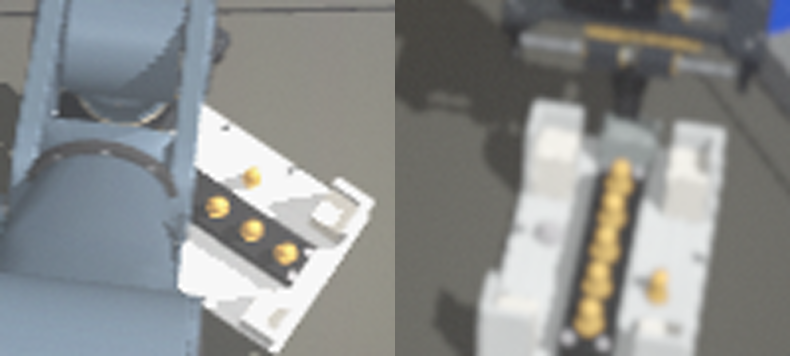

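In the side crop, the shut fingertips are at about (628,115), beyond head 1 at (621,165) and in line with the row. That matches the projected tip at (626,110). The pose readings are noisy, so I'll average several.

```bash
cat >> h.py <<'E'
def avg(n=12):
    R=[]
    for i in range(n):
        capture("side");s=bot.read_state();R.append(np.r_[s["position"],s["force"]])
    R=np.array(R);print(s["time_s"],R.mean(0).round(4),R.std(0).round(4))
    d=R.mean(0)[:2]-[.5855,-.052];print("along,lat mm",1e3*d@[.583,.813],1e3*d@[.813,-.583])
E
python3 -c "
from h import *
avg()"
```

```text
3.4667 [ 0.6449  0.0289  0.1121  0.1009 -0.1217 -0.2206] [4.000e-04 4.000e-04 6.000e-04 3.930e-01 4.302e-01 4.971e-01]
along,lat mm 100.44452010111003 1.1480950837711916
```

apply_moves --plan "0 0 0.2 0 0 0;0 0 0.2 0 0 0;0 0 0.1 0 0 0;0 0 0.09 0 0 0;0 0 0 0 0 0"

```text
time_s: 3.88
position: [0.6434, 0.0292, 0.0798]
tcp_rot: [[0.587, 0.81, -0.003], [0.81, -0.587, 0.0], [-0.002, -0.003, -1.0]]
force: [0.2, -0.1, 0.1]
opening: 0.007
grasp_force: 0.0
```

```bash
python3 -c "
from h import *
avg(20)"
```

```text
4.8833 [ 0.6446  0.0291  0.0818 -0.1059  0.1188  0.2225] [2.000e-04 0.000e+00 4.000e-04 4.427e-01 4.250e-01 4.674e-01]
along,lat mm 100.38137013169826 0.7553691382686207
```

apply_moves --plan "-0.06 0 -0.01 0 0 0;-0.1 0 0 0 0 0;-0.1 0 0 0 0 0;-0.1 0 0 0 0 0;-0.1 0 0 0 0 0;-0.1 0 0 0 0 0;0 0 0 0 0 0"

```text
time_s: 5.47
position: [0.6277, 0.0052, 0.0827]
tcp_rot: [[0.587, 0.809, 0.0], [0.809, -0.587, -0.001], [-0.0, 0.001, -1.0]]
force: [-0.2, -1.5, 3.3]
opening: 0.006
grasp_force: 1.6
```

```bash
python3 -c "
from h import *
avg(20)"
```

```text
6.4667 [ 0.6281  0.0062  0.0823 -0.38   -1.6526  3.4517] [1.000e-04 3.000e-04 1.000e-04 5.841e-01 4.227e-01 5.258e-01]
along,lat mm 72.19016023916262 0.6736463491151023
```

apply_moves --plan "-0.1 0 0 0 0 0;-0.1 0 0 0 0 0;-0.1 0 0 0 0 0;-0.1 0 0 0 0 0;-0.1 0 0 0 0 0;-0.1 0 0 0 0 0;-0.1 0 0 0 0 0;0 0 0 0 0 0"

```text
time_s: 7.13
position: [0.6069, -0.023, 0.0825]
tcp_rot: [[0.587, 0.809, -0.001], [0.809, -0.587, -0.001], [-0.001, -0.0, -1.0]]
force: [-1.0, -0.8, 3.7]
opening: 0.006
grasp_force: 1.7
```

```bash
python3 -c "
from h import *
avg(10)"
```

```text
7.6333 [ 0.6073 -0.0222  0.0823 -0.5721 -1.4319  3.7425] [2.000e-04 3.000e-04 1.000e-04 4.734e-01 2.973e-01 6.435e-01]
along,lat mm 36.90885949353176 0.3934369591933645
```

Head 2 is dipped by about 2.5 mm. I'll continue at the same height.

apply_moves --plan "-0.1 0 0 0 0 0;-0.1 0 0 0 0 0;-0.1 0 0 0 0 0;-0.1 0 0 0 0 0;-0.1 0 0 0 0 0;-0.1 0 0 0 0 0;-0.1 0 0 0 0 0;-0.04 0 0 0 0 0;0 0 0 0 0 0"

```text
time_s: 8.38
position: [0.5854, -0.0527, 0.0824]
tcp_rot: [[0.587, 0.81, -0.0], [0.81, -0.587, -0.001], [-0.001, 0.0, -1.0]]
force: [-0.5, -1.5, 3.9]
opening: 0.007
grasp_force: 1.8
```

```bash
python3 -c "
from h import *
avg(10)"
```

```text
8.8833 [ 0.5857 -0.0521  0.0823 -0.6997 -1.6579  3.4299] [1.000e-04 2.000e-04 1.000e-04 4.799e-01 3.479e-01 4.793e-01]
along,lat mm 0.003480394110799229 0.2368781726217875
```

apply_moves --plan "-0.1 0 0 0 0 0;-0.1 0 0 0 0 0;-0.1 0 0 0 0 0;-0.1 0 0 0 0 0;-0.1 0 0 0 0 0;-0.1 0 0 0 0 0;-0.1 0 0 0 0 0;-0.02 0 0 0 0 0;0 0 0 0 0 0"

```text
time_s: 9.63
position: [0.5644, -0.0817, 0.0824]
tcp_rot: [[0.587, 0.81, -0.0], [0.81, -0.587, -0.0], [-0.001, -0.0, -1.0]]
force: [-0.5, -0.8, 3.0]
opening: 0.007
grasp_force: 1.8
```

```bash
python3 -c "
from h import *
avg(10)"
```

```text
10.1333 [ 0.5646 -0.0813  0.0823 -0.7138 -1.039   3.7893] [1.000e-04 2.000e-04 0.000e+00 6.441e-01 5.783e-01 5.789e-01]
along,lat mm -35.97108342991371 0.05551744168054727
```

Now head 5, then past it.

apply_moves --plan "-0.1 0 0 0 0 0;-0.1 0 0 0 0 0;-0.1 0 0 0 0 0;-0.1 0 0 0 0 0;-0.1 0 0 0 0 0;-0.1 0 0 0 0 0;-0.1 0 0 0 0 0;-0.02 0 0 0 0 0;0 0 0 0 0 0"

```text
time_s: 10.88
position: [0.5432, -0.1108, 0.0824]
tcp_rot: [[0.587, 0.81, -0.0], [0.81, -0.587, -0.0], [-0.001, -0.0, -1.0]]
force: [-0.3, -0.5, 3.5]
opening: 0.007
grasp_force: 1.8
```

```bash
python3 -c "
from h import *
avg(8)"
```

```text
11.2833 [ 0.5435 -0.1104  0.0823 -0.6857 -1.1727  3.5808] [1.000e-04 2.000e-04 0.000e+00 5.112e-01 4.862e-01 4.616e-01]
along,lat mm -72.01298303910606 -0.11757262956638395
```

apply_moves --plan "-0.1 0 0 0 0 0;-0.1 0 0 0 0 0;-0.1 0 0 0 0 0;-0.1 0 0 0 0 0;-0.1 0 0 0 0 0;0 0 0 0 0 0;0 0 0 0 0 0"

```text
time_s: 11.87
position: [0.5284, -0.1307, 0.082]
tcp_rot: [[0.588, 0.809, -0.001], [0.809, -0.588, 0.0], [-0.0, -0.001, -1.0]]
force: [-0.3, -0.2, 0.8]
opening: 0.009
grasp_force: 0.0
```

```bash
python3 -c "
from h import *
avg(8)"
```

```text
12.2667 [ 0.5289 -0.1303  0.0822  0.0555 -0.1726  0.4039] [1.000e-04 1.000e-04 1.000e-04 8.565e-01 4.275e-01 4.797e-01]
along,lat mm -96.6604249432714 -0.32423010834647314
```

Clear of head 5, with no contact force. I'll lift straight up and check.

apply_moves --plan "-0.04 0 0 0 0 0;0 0 -0.3 0 0 0;0 0 -0.6 0 0 0;0 0 -0.6 0 0 0;0 0 -0.6 0 0 0;0 0 -0.6 0 0 0;0 0 0 0 0 0;0 0 0 0 0 0;0 0 0 0 0 0"

```text
time_s: 13.02
position: [0.5271, -0.1318, 0.2168]
tcp_rot: [[0.587, 0.81, -0.001], [0.81, -0.587, 0.0], [-0.0, -0.001, -1.0]]
force: [0.1, 0.7, -1.0]
opening: 0.005
grasp_force: 0.0
```

Run:
```python
from h import *
cv2.imwrite("pics/end.png",cv2.cvtColor(capture("side"),cv2.COLOR_RGB2BGR))
s=bot.read_state();print(s["position"],s["force"],s["qvel"])
```

```text
[ 0.52671338 -0.13159599  0.21611578] [ 0.30504437 -0.19643407 -0.04000867] [ 0.03554691  0.94295584  0.28916077  0.01649076 -0.06296735  0.01103421]
```

View pics/end.png

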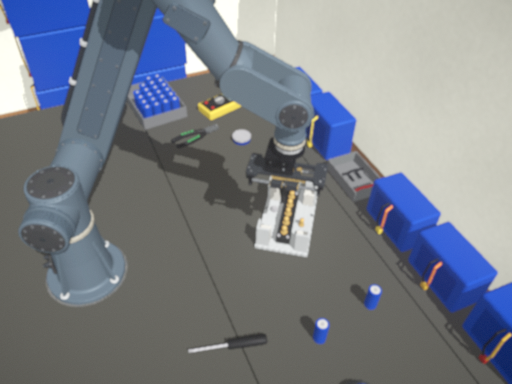

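The gripper is clear above the nest at about (287,170). The row around (287,215), the spare contact at (301,222), the cells and the tools are where they were.

```bash
python3 -c "
from rig import bot
print(bot.hand_in())"
```

```text
the job is handed in; nothing more can be done
None
```

The job is handed in: the shut fingertips ran down the row from head 1 (socket end) to head 5 in one pass without lifting, dipping each head about 2.3–2.5 mm (from 3.4–3.8 N of contact force), and the last picture showed nothing else visibly moved.

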